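# Lay out two turned pens in their assembly trays

## Robot

A 6-joint arm with a two-finger parallel gripper is mounted at the origin on the work surface. World frame = base frame: x ahead of the robot, y to its left, z up, the work surface at z = 0. Lengths are in mm, angles in rad, forces in N, time in s.
With the tool pointing down it reaches from about 325 to 775 mm from the base axis. Payload 5.5 kg.
Tool frame: the origin (TCP) lies midway between the tips of the shut fingers; the grasp point (between the pads) lies 19 mm behind it; z points along the fingers, y is the line along which they close (so a half turn about z gives the same grasp; the last joint's range is limited). The gripper opens to 88 mm and grips with 3 to 60 N. Pads are 20 mm wide; open, the fingers measure 115 mm over their backs; the gripper's body (75 mm by 178 mm) begins 61 mm behind the grasp point.
Start: joints at [1.137, 0.091, 1.231, -0, 1.82, -0.057], TCP at [220.773, 557.921, 222.631] pointing down, gripper open.
Joint ranges: [-2.87, 2.87], [-0.86, 2.18], [0.17, 2.46], [-1.51, 4.65], [0.06, 2.69], [-2.65, 2.65]. Speed limits (rad/s): [2.57, 2.57, 3.01, 3.14, 3.14, 3.14].

## Interface

Orientations are given as a unit quaternion [x, y, z, w].
In Python, from rig import * gives the robot as it stands.
- The arm moves only by the shell command python3 -m jog 'ROWS' [OPENING] [FORCE]. ROWS is JSON, a list that holds one entry, the list of rows, each a list of 6 numbers: the shift along the world's x, y, z normalised to -1 to 1, where 1 is 100 mm, then the turn, a rotation vector about the world's x, y, z normalised to -1 to 1, where 1 is 120 degrees. A call has 1 to 10 rows; each row is the pose to reach, as a shift and turn from the pose commanded when the call began; what a row does not reach only later rows make up. A row lasts 1/12 s, in which the tool goes at most 41.7 mm and 7.16 degrees, less where a joint would pass 70% of its speed; a pose out of reach is approached as far as the arm can. A call with a number of a shift or a turn outside -1 to 1 is refused whole. A call with a gripper value outside its range is refused whole. OPENING is the opening, from -1 (shut) to 1 (fully open), set as the call begins (- or left out, the last holds). The fingers move at their own pace and stop on an object; FORCE is the grip in N (left out, the last holds). Time passes only in rows, so rows that repeat a pose let the fingers close. It gives the time, the measured TCP pose, the force, the opening and the grip force at its end, in the units of the state.
- state(): the state, without advancing time (a new reading comes with each control period).
- get_image(name): name is "scene" or "top" or "wrist"; returns the picture (400x640x3 uint8, blue, green, red); there is no depth.
- camera_model(name): a dict with "K" (3x3 intrinsics, pixels), "k1" (the pictures are not rectified: a ray, as slopes to the right and down, at radius r is drawn at 1 + k1 r^2 times it, then the intrinsics apply), "view" (4x4, takes a point from world to camera coordinates). Camera axes: x right, y down, z forward; pixel columns grow to the right and rows downward; lengths in mm; the calibration is good to about 2 mm. A picture is of the moment at which its call begins: read the wrist's pose just before it. camera_model takes no time and is no camera call; for the wrist camera it gives the pose at the moment of the call.
- job_done(): hands the job in; it is judged then, once.
Trained networks look in the newest picture that a camera, given by its name, has taken for a name from the list of things; names that differ only in an ending like _2 or _b are one class to them, and where a whole thing is asked for, a point or a joint stands for the part that bears it (a point fixed in the world has none). Each returns a list of dicts, best first, with "p" (0 to 1); they miss things now and then, are a little off and sometimes report something else, mostly with a low value. They report only what shows in the picture. A call takes as long as a camera call. They do not tell look-alikes from the thing itself.
- look_for(target, camera): "xy" ([column, row] in pixels, amid what is visible of it).
- cut_out(target, camera): "pixels" (400x640 bool, what is visible of it) and "xy" ([column, row] in pixels, amid what is visible of it).
- spot_point(target, camera): "xy" ([column, row] in pixels: a listed point, or the origin of a listed thing).
The state is a dict: "t": time; "joint_pos": joint angles; "qvel": joint speeds; "effort": joint torques, N m; "tcp_pos": TCP position; "orientation": TCP orientation; "force": force on the tool from outside, world axes, zero at the start; "torque": the same for the moment, N m; "gripper_width": opening from 0.0 (shut) to 1.0 (fully open); "grip_force": force on a finger pad.
Only numpy, scipy, OpenCV 4.12 (cv2) and the standard library are available. Lean on these libraries where they do the work, as an engineer would, in place of code of your own. Each camera call takes 0.05 s, during which the arm holds its last target. There are 200 camera calls.

## Task

Lay out the two turned pens ready for pressing: the yellow barrels go in the tray with the gold fittings and the burgundy barrels in the tray with the chrome fittings; in each tray the long body barrel lies in the long bay next to the nib, and the short, fatter cap barrel in the short bay next to the clip. Set each barrel down gently, lying lengthwise flat on the bay's floor, without dropping it. Leave the square unturned blanks and the polish tin where they are.

Things in the scene. Friction and masses are not known exactly. Their poses are not given: they have to be found in the camera images.
- yellow_body: turned body (long) barrel of the yellow pen: a smooth round cylinder, 68 mm long, 16 mm diameter, about 22 g, brass tube ends showing at both ends, lying loose on the bench. Origin at its centre, 8 mm above whatever it lies on; its x axis is the cylinder's long axis (either end may lead, both are alike). It can roll.
- yellow_cap: turned cap (short, fatter) barrel of the yellow pen: a smooth round cylinder, 46 mm long, 18 mm diameter, about 20 g, brass tube ends showing at both ends, lying loose on the bench. Origin at its centre, 9 mm above whatever it lies on; its x axis is the cylinder's long axis (either end may lead, both are alike). It can roll.
- burgundy_body: turned body (long) barrel of the burgundy (dark red) pen: a smooth round cylinder, 68 mm long, 16 mm diameter, about 22 g, brass tube ends showing at both ends, lying loose on the bench. Origin at its centre, 8 mm above whatever it lies on; its x axis is the cylinder's long axis (either end may lead, both are alike). It can roll.
- burgundy_cap: turned cap (short, fatter) barrel of the burgundy (dark red) pen: a smooth round cylinder, 46 mm long, 18 mm diameter, about 20 g, brass tube ends showing at both ends, lying loose on the bench. Origin at its centre, 9 mm above whatever it lies on; its x axis is the cylinder's long axis (either end may lead, both are alike). It can roll.
- tray_gold: fixed dark tray, gold fittings seated in it. Origin mid-underside on bench, z up; 232 mm long (x), 44 wide (y), any way round. Floor 5 mm above bench. Along x, mm: nib point -112..-78 (top z 18); LONG BAY -74..14, centre -30; SHORT BAY 18..82, centre 50; clip and small parts 86..112 (top z 13). Bays empty, 36 wide, centred y=0; 4 mm walls: side lips top z 9, cross walls top z 13.
- tray_chrome: fixed dark tray, chrome (silver) fittings seated in it. Origin mid-underside on bench, z up; 232 mm long (x), 44 wide (y), any way round. Floor 5 mm above bench. Along x, mm: nib point -112..-78 (top z 18); LONG BAY -74..14, centre -30; SHORT BAY 18..82, centre 50; clip and small parts 86..112 (top z 13). Bays empty, 36 wide, centred y=0; 4 mm walls: side lips top z 9, cross walls top z 13.
- yellow_blank: yellow pen blank not yet turned, to be left alone: a square block 70 x 20 x 20 mm, 40 g, lying loose on the bench among the barrels. Origin at its centre, 10 mm above the bench; x along its length.
- burgundy_blank: burgundy (dark red) pen blank not yet turned, to be left alone: a square block 70 x 20 x 20 mm, 36 g, lying loose on the bench among the barrels. Origin at its centre, 10 mm above the bench; x along its length.
- polish_tin: round tin of polish with a green lid, 66 mm diameter, 35 mm high, 200 g, standing loose at the far side of the bench, to be left alone. Origin at the centre of its underside, z up.
Not all that is in view belongs to the job. Leave any blue look-alike of the yellow_body alone.

How it is judged (in metres and radians):
At the end, for the whole second after the job is handed in: Each barrel lies in its bay: centre within 12 mm of the bay centre along and across the tray, height within 3 mm of lying on the bay floor, axis within 0.45 rad of the tray length, below 0.02 m/s. Blanks and tin within 20 mm of their start (x of yellow_body in the frame of tray_gold between -0.042 and -0.018 m and y of yellow_body in the frame of tray_gold between -0.012 and 0.012 m and z of yellow_body in the frame of tray_gold between 0.01 and 0.016 m and angle between the x axis of each of yellow_body, yellow_cap and the x axis of tray_gold, either way round below 0.45 rad and linear speed of each of yellow_body, yellow_cap, burgundy_body, burgundy_cap below 0.02 m/s and x of yellow_cap in the frame of tray_gold between 0.038 and 0.062 m and y of yellow_cap in the frame of tray_gold between -0.012 and 0.012 m and z of yellow_cap in the frame of tray_gold between 0.011 and 0.017 m and x of burgundy_body in the frame of tray_chrome between -0.042 and -0.018 m and y of burgundy_body in the frame of tray_chrome between -0.012 and 0.012 m and z of burgundy_body in the frame of tray_chrome between 0.01 and 0.016 m and angle between the x axis of each of burgundy_body, burgundy_cap and the x axis of tray_chrome, either way round below 0.45 rad and x of burgundy_cap in the frame of tray_chrome between 0.038 and 0.062 m and y of burgundy_cap in the frame of tray_chrome between -0.012 and 0.012 m and z of burgundy_cap in the frame of tray_chrome between 0.011 and 0.017 m and distance of each of yellow_blank, burgundy_blank, polish_tin from where it was at the start of the episode below 0.02 m); the robot touches nothing.
It fails at once if a square blank or the polish tin is pushed or carried more than 20 mm from its place (distance of any of yellow_blank, burgundy_blank, polish_tin from where it was at the start of the episode above 0.02 m).
It fails at once if a barrel is dropped or slammed onto a tray (faster than 0.7 m/s, its centre less than 50 mm above the bench) ((horizontal distance between yellow_body and tray_gold below 0.11 m and height (world z) of yellow_body below 0.05 m and linear speed of yellow_body above 0.7 m/s) or (horizontal distance between yellow_body and tray_chrome below 0.11 m and height (world z) of yellow_body below 0.05 m and linear speed of yellow_body above 0.7 m/s) or (horizontal distance between yellow_cap and tray_gold below 0.11 m and height (world z) of yellow_cap below 0.05 m and linear speed of yellow_cap above 0.7 m/s) or (horizontal distance between yellow_cap and tray_chrome below 0.11 m and height (world z) of yellow_cap below 0.05 m and linear speed of yellow_cap above 0.7 m/s) or (horizontal distance between burgundy_body and tray_gold below 0.11 m and height (world z) of burgundy_body below 0.05 m and linear speed of burgundy_body above 0.7 m/s) or (horizontal distance between burgundy_body and tray_chrome below 0.11 m and height (world z) of burgundy_body below 0.05 m and linear speed of burgundy_body above 0.7 m/s) or (horizontal distance between burgundy_cap and tray_gold below 0.11 m and height (world z) of burgundy_cap below 0.05 m and linear speed of burgundy_cap above 0.7 m/s) or (horizontal distance between burgundy_cap and tray_chrome below 0.11 m and height (world z) of burgundy_cap below 0.05 m and linear speed of burgundy_cap above 0.7 m/s)).
It also fails if it takes over 99 s, if anything falls off the work surface, if the arm or the gripper's body presses on something with over 40 N, if the wrist force passes 120 N, or if a joint passes its speed limit or range.

## Working session

There is one attempt and no reset: what is moved stays moved. The work goes in short steps, Python scripts to look and compute and a shell command to move; the robot and the scene stay as the last step left them, time stands still between calls to the robot, and variables do not carry over. Pictures are saved under pics/ and viewed, at most 14 in all, crops included, and the job is handed in when it is done.

```bash
mkdir -p pics; ls; python3 - <<'E'
from rig import *
import cv2
for n in("top","scene"):
    cv2.imwrite(f"pics/{n}0.png",get_image(n)); c=camera_model(n); print(n,c["K"],c["k1"],c["view"])
s=state();print(s)
E
```

```text
pics
top [[396.55515523   0.         324.24228342]
 [  0.         396.55515523 198.4255043 ]
 [  0.           0.           1.        ]] -0.030870422186680724 [[ 2.00074879e-02 -9.99542078e-01 -2.27009988e-02  1.11359218e+01]
 [-9.90088678e-01 -1.66510888e-02 -1.39453044e-01  5.37465403e+02]
 [ 1.39011189e-01  2.52661070e-02 -9.89968441e-01  7.49697114e+02]
 [ 0.00000000e+00  0.00000000e+00  0.00000000e+00  1.00000000e+00]]
scene [[441.96596252   0.         318.52432443]
 [  0.         441.96596252 204.73571137]
 [  0.           0.           1.        ]] -0.11727186426535796 [[-8.15001822e-01  5.79455978e-01  1.67303216e-03  4.38654494e+02]
 [ 4.93321993e-01  6.95363673e-01 -5.22592358e-01 -2.67939754e+02]
 [-3.03982632e-01 -4.25088381e-01 -8.52581039e-01  1.05335190e+03]
 [ 0.00000000e+00  0.00000000e+00  0.00000000e+00  1.00000000e+00]]
{'t': 0.1, 'joint_pos': array([ 1.13729254e+00,  9.17787506e-02,  1.23173420e+00, -2.74869442e-05,
        1.81977910e+00, -5.67397261e-02]), 'qvel': array([ 1.93475184e-03, -2.56686277e-03, -2.13698642e-03, -8.28909280e-04,
       -3.67907406e-04,  4.18455052e-05]), 'effort': array([ 2.15997694e-03, -4.47861171e+01, -4.07565522e+01,  7.00238021e-02,
        2.85442726e-02, -9.75154558e-05]), 'tcp_pos': array([220.67466056, 557.67443133, 221.64048107]), 'orientation': array([ 1.87273041e-01,  9.82307531e-01, -8.27529723e-04, -1.93275191e-04]), 'force': array([ 0.70838561, -0.21781838,  0.28023286]), 'torque': array([ 0.05074313,  0.00905317, -0.01243218]), 'grip_force': 0.0, 'gripper_width': 0.999164011194304}
```

View pics/top0.png

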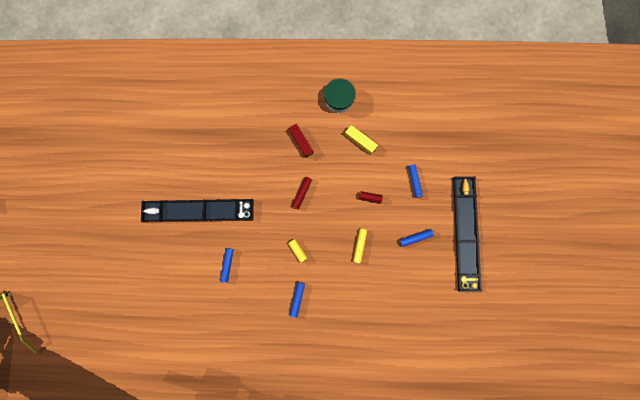

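View pics/scene0.png

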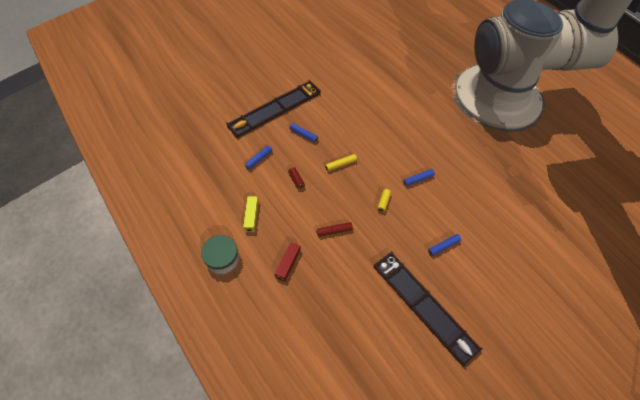

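The top view shows:
- Chrome tray at cols 141–253, row 210, with the nib at the left end.
- Gold tray at about (467,233), with the nib at the top.
- Yellow body (359,246), yellow cap (297,251), burgundy body (301,193), burgundy cap (370,197).
- The blanks are at (361,139) and (300,140), and four blue decoys are scattered around.

The scene view shows the same things, unoccluded.

```bash
cat > h.py <<'E'
from rig import *
import cv2, numpy as np
def cam(n):
    c=camera_model(n); return np.array(c["K"]),c["k1"],np.array(c["view"])
def und(c,p):
    K,k1,V=c; p=np.atleast_2d(p).astype(float)
    return cv2.undistortPoints(p[:,None],K,np.array([k1,0,0,0,0.]))[:,0]
def rays(c,p):
    u=und(c,p); V=c[2]; R=V[:3,:3]; o=-R.T@V[:3,3]
    d=np.c_[u,np.ones(len(u))]@R
    return o,d/np.linalg.norm(d,axis=1)[:,None]
def plane(c,p,z):
    o,d=rays(c,p); return (o+d*((z-o[2])/d[:,2])[:,None])[:,:2]
def tri(*cp):
    A=0;b=0
    for c,p in cp:
        o,d=rays(c,p);d=d[0];P=np.eye(3)-np.outer(d,d);A=A+P;b=b+P@o
    return np.linalg.solve(A,b)
def blobs(img,color,amin=30):
    h=cv2.cvtColor(img,cv2.COLOR_BGR2HSV).astype(int);H,S,Vv=h[...,0],h[...,1],h[...,2]
    m={"yellow":(H>=23)&(H<=34)&(S>150)&(Vv>70),"red":((H<=4)|(H>=170))&(S>140)&(Vv>30)&(Vv<200),
       "dark":(S<110)&(Vv<75)}[color]
    m=m.astype(np.uint8)
    if color=="dark": m=cv2.morphologyEx(m,cv2.MORPH_CLOSE,np.ones((5,5)))
    n,l,st,ce=cv2.connectedComponentsWithStats(m)
    out=[]
    for i in range(1,n):
        if st[i,4]>=amin: 
            pts=np.argwhere(l==i)[:,::-1]; out.append((st[i,4],pts))
    return sorted(out,key=lambda o:-o[0])
def axis(c,pts,z):
    q=plane(c,pts,z); m=q.mean(0); w,v=np.linalg.eigh(np.cov((q-m).T)); a=v[:,1]
    (cc,sz,_)=cv2.minAreaRect(q.astype(np.float32))
    return m,np.arctan2(a[1],a[0]),np.array(cc),sorted(sz)
E
python3 - <<'E'
from h import *
np.set_printoptions(precision=1,suppress=True)
I={n:get_image(n) for n in("top","scene")};C={n:cam(n) for n in I}
for col in("yellow","red","dark"):
    for n in I:
        for a,p in blobs(I[n],col)[:7]:
            m,th,cc,sz=axis(C[n],p,8); print(col,n,a,p.mean(0),"m",m,"th %.2f"%th,"rect",cc,sz)
E
```

```text
yellow top 358 [361.  138.7] m [669.5 -53. ] th 0.92 rect [669.6 -52.8] [22.38351058959961, 73.14109802246094]
yellow top 224 [ 15.2 321.6] m [275.2 652.1] th -2.54 rect [271.2 648.9] [15.885929107666016, 144.84141540527344]
yellow top 209 [360.1 244.7] m [447.9 -52.8] th 2.95 rect [446.3 -52.5] [13.836211204528809, 68.9212417602539]
yellow top 172 [297.3 250.5] m [433.8  74.4] th -2.55 rect [433.9  74.5] [15.34714126586914, 47.248966217041016]
yellow scene 356 [250.3 211.7] m [661.7 -58.7] th 0.92 rect [661.2 -59.4] [22.15809440612793, 71.80705261230469]
yellow scene 140 [340.4 160.9] m [441.6 -55.6] th 2.94 rect [440.8 -55.4] [11.418248176574707, 68.95979309082031]
yellow scene 112 [383.9 198.5] m [426.8  70.4] th -2.55 rect [426.4  69.9] [11.407256126403809, 47.20771408081055]
red top 322 [300.3 139.7] m [665.7  74.8] th -2.58 rect [665.5  74.6] [20.86941146850586, 72.87651824951172]
red top 223 [301.4 192.4] m [553.2  69.3] th 2.74 rect [553.4  69.1] [14.123994827270508, 67.86719512939453]
red top 171 [370.6 196.9] m [546.  -73.5] th 1.40 rect [545.9 -73.3] [16.781553268432617, 4
[... 801 characters left out ...]
47]
dark scene 1935 [492.5  60. ] m [-83.6 -94. ] th 0.87 rect [ -88.2 -113.6] [151.96221923828125, 290.5049133300781]
dark scene 1887 [609.4  23.4] m [-542.1  -10.6] th 1.71 rect [-544.8   24.5] [297.30133056640625, 362.24847412109375]
dark scene 1489 [20.  91.3] m [ 970.1 -718.8] th 1.02 rect [ 965.9 -696.4] [128.29884338378906, 224.61868286132812]
dark scene 1037 [269.5 109.8] m [ 485.2 -268.8] th -3.11 rect [ 485.3 -269.2] [46.18662643432617, 205.30978393554688]
dark scene 689 [ 11.6 178.7] m [1056.4 -441.9] th 0.98 rect [1038.  -439.5] [93.08082580566406, 133.4788055419922]
dark scene 627 [526.2  32.1] m [-259.6 -119.7] th 2.56 rect [-253.  -127.8] [157.47198486328125, 165.468994140625]
```

```bash

python3 -m jog '[[[0.3,-0.3,0.05,0,0,0],[0.6,-0.6,0.1,0,0,0],[0.9,-0.9,0.2,0,0,0],[0.9,-0.9,0.2,0,0,0],[0.9,-0.9,0.2,0,0,0]]]' 1 10 
python3 -m jog '[[[0.3,-0.3,0.05,0,0,0],[0.6,-0.6,0.1,0,0,0],[0.9,-0.9,0.2,0,0,0],[0.9,-0.9,0.2,0,0,0],[0.9,-0.9,0.2,0,0,0],[0.9,-0.9,0.2,0,0,0]]]'
python3 - <<'E'
from h import *
c=camera_model("wrist");im=get_image("wrist");cv2.imwrite("pics/w0.png",im)
V=c["view"];R=V[:3,:3];print(c["K"],c["k1"],-R.T@V[:3,3],R,state()["tcp_pos"])
E
```

```text
t: 0.62
tcp_pos: [312.5, 466.7, 243.6]
orientation: [0.189, 0.982, 0.001, 0.0]
force: [-0.1, 0.0, 0.1]
gripper_width: 0.998
grip_force: 0.0
t: 1.12
tcp_pos: [399.9, 379.0, 262.0]
orientation: [0.187, 0.982, 0.0, -0.001]
force: [0.0, 0.0, -0.3]
gripper_width: 0.998
grip_force: 0.0
[[321.32314239   0.         321.91173945]
 [  0.         321.32314239 199.58642565]
 [  0.           0.           1.        ]] -0.04187306770461964 [340.67941585 402.50334241 422.99193483] [[ 0.36736067  0.93007804  0.0009878 ]
 [ 0.9032738  -0.35702631  0.23796776]
 [ 0.22168126 -0.08652775 -0.97127255]] [399.50860636 379.3150386  261.8826805 ]
```

View pics/w0.png

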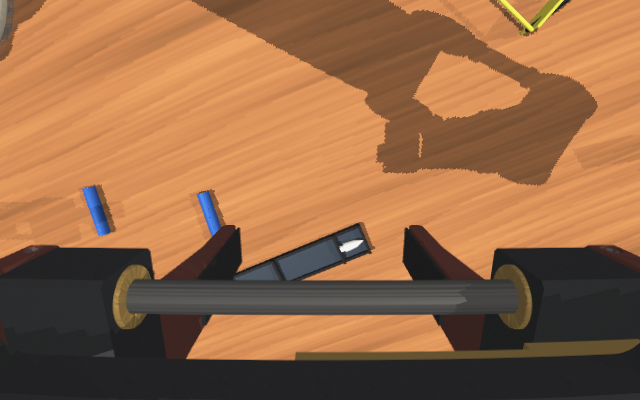

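Wrist view: the camera looks back towards the base. The chrome tray's nib shows at (350,245), partly hidden by the fingers, so rows above about 230 are clear. I'll hover further out to see everything in a single shot.

```bash

python3 -m jog '[[[0.1,-0.3,0.05,0,0,0.03],[0.2,-0.6,0.1,0,0,0.06],[0.4,-0.95,0.2,0,0,0.09],[0.4,-0.95,0.2,0,0,0.09],[0.4,-0.95,0.2,0,0,0.09]]]' >/dev/null
python3 -m jog '[[[0.1,-0.3,0.05,0,0,0.03],[0.2,-0.6,0.1,0,0,0.06],[0.5,-0.95,0.2,0,0,0.09],[0.5,-0.95,0.2,0,0,0.09],[0.5,-0.95,0.2,0,0,0.09]]]' >/dev/null
python3 -m jog '[[[0.1,-0.3,0.05,0,0,0],[0.2,-0.6,0.1,0,0,0],[0.5,-0.95,0.2,0,0,0],[0.5,-0.95,0.2,0,0,0],[0.5,-0.95,0.2,0,0,0]]]' >/dev/null
python3 -m jog '[[[0.1,-0.3,0.05,0,0,0],[0.2,-0.6,0.1,0,0,0],[0.4,-0.95,0.2,0,0,0],[0.4,-0.95,0.2,0,0,0],[0.4,-0.95,0.2,0,0,0],[0.4,-0.95,0.2,0,0,0]]]'
python3 - <<'E'
from h import *
np.set_printoptions(precision=1,suppress=True)
c=cam("wrist");im=get_image("wrist");cv2.imwrite("pics/w1.png",im)
T=cam("top");t=get_image("top")
for col in("yellow","red","dark"):
    for a,p in blobs(im,col,60)[:8]:
        m,th,cc,sz=axis(c,p,8); print(col,a,p.mean(0),"m",m,"th %.2f"%th,"rect",cc,sz)
E
```

```text
t: 2.92
tcp_pos: [580.4, 0.4, 342.0]
orientation: [-0.001, 1.0, 0.001, -0.001]
force: [-0.2, 0.2, -0.2]
gripper_width: 1.001
grip_force: 0.0
yellow 645 [287.7 217.1] m [667.3 -53.7] th 0.92 rect [667.4 -53.3] [24.578807830810547, 71.9926528930664]
yellow 424 [284.7  71.1] m [446.1 -53.3] th 2.95 rect [444.5 -53. ] [14.17760944366455, 69.108154296875]
yellow 383 [371.8  61.6] m [432.4  73. ] th -2.54 rect [432.5  72.9] [17.410358428955078, 46.92094039916992]
red 532 [367.1 215.4] m [664.4  74. ] th -2.59 rect [663.9  73.5] [19.943593978881836, 73.876220703125]
red 426 [365.8 144.4] m [551.5  68. ] th 2.74 rect [551.8  67.8] [14.535165786743164, 67.44988250732422]
red 332 [272.1 139.9] m [544.9 -74.7] th 1.41 rect [544.9 -74.6] [16.711196899414062, 46.27101135253906]
dark 65533 [321.5 331.7] m [889.9   0.4] th 1.58 rect [870.2  -1.5] [369.28680419921875, 1296.7978515625]
dark 2969 [509.4 117.9] m [509.8 286.5] th 1.60 rect [511.7 285.2] [43.79558181762695, 236.49668884277344]
dark 1256 [142.2  83.5] m [ 463.6 -265.7] th -3.12 rect [ 474.5 -267.6] [47.93672561645508, 230.6425018310547]
```

View pics/w1.png

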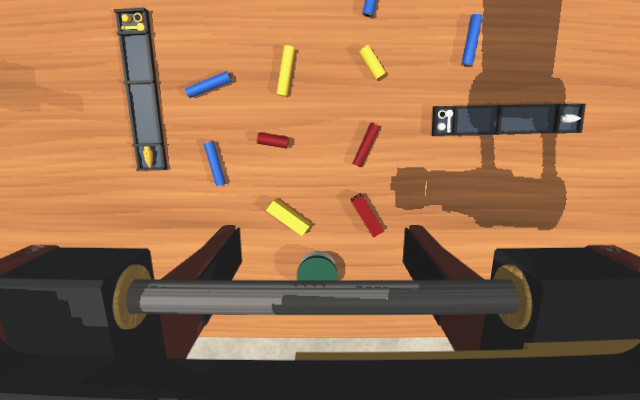

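The wrist view shows the whole layout clearly, and its numbers agree with the top camera to about 2 mm. Next I'll triangulate heights, including tray corners.

```bash
python3 - <<'E'
from h import *
np.set_printoptions(precision=1,suppress=True)
N=("top","scene","wrist");C={n:cam(n) for n in N};I={n:get_image(n) for n in N}
pr={"yb":("yellow",447,-54),"yc":("yellow",432,73),"rb":("red",552,68),"rc":("red",545,-74),"chrome":("dark",511,287),"gold":("dark",478,-268)}
for k,(col,x,y) in pr.items():
    px={}
    for n in N:
        best=min(blobs(I[n],col),key=lambda b:np.hypot(*(axis(C[n],b[1],8)[0]-(x,y))))
        r=cv2.minAreaRect(best[1].astype(np.float32)); px[n]=r[0]
        if k in("chrome","gold"): px[n]=cv2.boxPoints(r).mean(0)
    print(k,tri(*[(C[n],px[n]) for n in N]),*[tri(*[(C[n],px[n]) for n in q]) for q in(("top","scene"),("wrist","scene"))])
E
```

```text
yb [536.2  -3.9 227.4] [570.7  11.1 219.8] [444.6 -51.5  15.1]
yc [529.   49.5 224.4] [562.8  55.  214.6] [432.2  72.9  16.4]
rb [552.   68.6  13. ] [552.7  69.2  14.6] [550.4  68.6  10.5]
rc [544.3 -72.5  17.3] [544.5 -72.3  17.5] [544.2 -72.7  16.7]
chrome [512.2 306.3  35.6] [519.9 314.9  84.4] [509.9 288.6   2.6]
gold [ 477.5 -256.9   12.9] [ 481.2 -253.6   13.4] [ 472.6 -284.1  -16.9]
```

```bash

python3 -m jog '[[[-0.35,-0.13,-0.45,0,0,-0.05],[-0.7,-0.27,-0.9,0,0,-0.092],[-0.7,-0.27,-0.9,0,0,-0.092],[-0.7,-0.27,-0.9,0,0,-0.092],[-0.7,-0.27,-0.9,0,0,-0.092]]]' 0.25 15 >/dev/null
python3 -m jog '[[[-0.32,-0.13,-0.45,0,0,0],[-0.64,-0.26,-0.98,0,0,0],[-0.64,-0.26,-0.98,0,0,0],[-0.64,-0.26,-0.98,0,0,0],[-0.64,-0.26,-0.98,0,0,0],[-0.64,-0.26,-0.98,0,0,0]]]' >/dev/null
python3 -m jog '[[[0,0,-0.4,0,0,0],[0,0,-0.8,0,0,0],[0,0,-0.95,0,0,0],[0,0,-0.95,0,0,0],[0,0,-0.95,0,0,0],[0,0,-0.95,0,0,0]]]'
python3 - <<'E'
from h import *
cv2.imwrite("pics/w2.png",get_image("wrist"));print(state()["tcp_pos"])
c=cam("wrist");K,k1,V=c
for p in([446,-53,8],[446,-53,16]): print(cv2.projectPoints(np.array([p],float),cv2.Rodrigues(V[:3,:3])[0],V[:3,3],K,np.array([k1,0,0,0,0.]))[0])
E
```

```text
t: 4.58
tcp_pos: [449.8, -55.3, 63.9]
orientation: [0.096, 0.995, -0.0, 0.003]
force: [0.0, -1.4, -0.3]
gripper_width: 0.621
grip_force: 0.0
[449.56565477 -55.33067579  63.7126992 ]
[[[324.06936814 208.27420929]]]
[[[324.16167882 211.49706181]]]
```

View pics/w2.png

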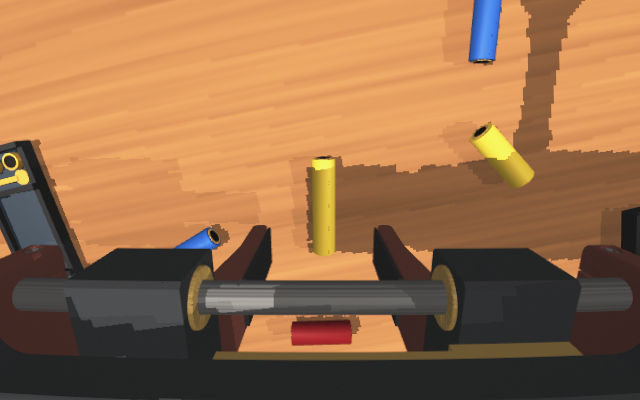

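The barrel lies at cols 312–335, rows 158–255, centred between the fingers. That is where it was predicted, so I'll descend and grip.

```bash

python3 -m jog '[[[-0.035,0.02,-0.25,0,0,0],[-0.035,0.02,-0.45,0,0,0],[-0.035,0.02,-0.59,0,0,0],[-0.035,0.02,-0.59,0,0,0],[-0.035,0.02,-0.59,0,0,0],[-0.035,0.02,-0.59,0,0,0]]]'

```

```text
t: 5.13
tcp_pos: [444.8, -53.3, 2.8]
orientation: [0.096, 0.995, -0.0, 0.002]
force: [0.4, 0.1, 0.2]
gripper_width: 0.622
grip_force: 0.0
```

```bash

python3 -m jog '[[[0.01,0,0.012,0,0,0],[0.01,0,0.012,0,0,0],[0.01,0,0.012,0,0,0],[0.01,0,0.012,0,0,0],[0.01,0,0.012,0,0,0],[0.01,0,0.012,0,0,0],[0.01,0,0.012,0,0,0],[0.01,0,0.012,0,0,0]]]' -1 15
python3 -m jog '[[[0,0,0,0,0,0],[0,0,0,0,0,0],[0,0,0.2,0,0,0],[0,0,0.5,0,0,0],[0,0,0.8,0,0,0],[0,0,0.8,0,0,0],[0,0,0.8,0,0,0]]]'

```

```text
t: 5.8
tcp_pos: [444.2, -53.1, 1.8]
orientation: [0.096, 0.995, 0.0, -0.0]
force: [-0.0, -0.4, 0.7]
gripper_width: 0.18
grip_force: 15.0
t: 6.38
tcp_pos: [445.6, -53.3, 83.9]
orientation: [0.096, 0.995, -0.0, 0.002]
force: [0.9, -0.4, -1.1]
gripper_width: 0.179
grip_force: 15.0
```

```bash

python3 -m jog '[[[0.1,-0.36,0,0,0,0.05],[0.2,-0.72,0,0,0,0.1],[0.2,-0.72,0,0,0,0.1],[0.2,-0.72,0,0,0,0.1]]]' >/dev/null
python3 -m jog '[[[0.1,-0.36,0,0,0,0],[0.2,-0.72,0,0,0,0],[0.2,-0.72,0,0,0,0],[0.2,-0.72,0,0,0,0]]]' >/dev/null
python3 -m jog '[[[0.1,-0.3,0,0,0,0],[0.2,-0.6,0,0,0,0],[0.2,-0.72,0,0,0,0],[0.2,-0.72,0,0,0,0],[0.2,-0.72,0,0,0,0]]]'
python3 - <<'E'
from h import *
cv2.imwrite("pics/w3.png",get_image("wrist"));print(state()["tcp_pos"],state()["joint_pos"])
K,k1,V=cam("wrist")
P=[[x,y,9] for x in (475-116,475+116) for y in(-290,-246)]+[[505,-267,5],[425,-268,5]]
print(cv2.projectPoints(np.array(P,float),cv2.Rodrigues(V[:3,:3])[0],V[:3,3],K,np.array([k1,0,0,0,0.]))[0].round())
E
```

```text
t: 7.47
tcp_pos: [503.9, -267.6, 81.3]
orientation: [-0.008, 1.0, 0.001, -0.001]
force: [-0.8, 0.3, 0.0]
gripper_width: 0.175
grip_force: 15.0
[ 503.95635915 -267.33013064   81.49002109] [-5.47850201e-01  3.14987508e-02  1.54266755e+00  8.07111887e-04
  1.56875616e+00 -2.13589148e+00]
[[[291.  -6.]]

 [[358.  -4.]]

 [[292. 310.]]

 [[346. 310.]]

 [[322. 208.]]

 [[323.  99.]]]
```

View pics/w3.png

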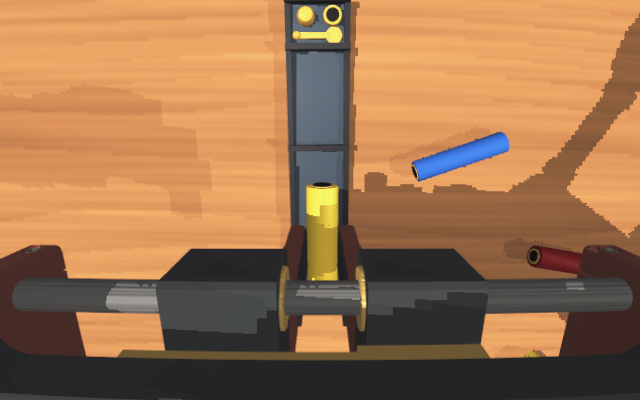

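Wrist view: the barrel is lined up with the tray, and the short bay's mid-row of 98 matches the prediction. The tray centre is about 2 px (2 mm) to the −y side. Lowering now.

```bash

python3 -m jog '[[[0.01,-0.02,-0.3,0,0,0],[0.01,-0.02,-0.55,0,0,0],[0.01,-0.02,-0.65,0,0,0],[0.01,-0.02,-0.67,0,0,0],[0.01,-0.02,-0.67,0,0,0],[0.01,-0.02,-0.67,0,0,0],[0.01,-0.02,-0.67,0,0,0]]]'

```

```text
t: 8.1
tcp_pos: [506.3, -271.4, 16.9]
orientation: [-0.009, 1.0, -0.001, 0.001]
force: [-0.2, -0.4, 0.6]
gripper_width: 0.177
grip_force: 15.0
```

```bash

python3 -m jog '[[[-0.01,0.01,-0.02,0,0,0],[-0.01,0.01,-0.04,0,0,0],[-0.01,0.01,-0.06,0,0,0],[-0.01,0.01,-0.06,0,0,0],[-0.01,0.01,-0.06,0,0,0],[-0.01,0.01,-0.06,0,0,0]]]'
python3 -m jog '[[[0,0,0,0,0,0],[0,0,0,0,0,0],[0,0,-0.01,0,0,0],[0,0,-0.01,0,0,0],[0,0,-0.01,0,0,0]]]'

```

```text
t: 8.6
tcp_pos: [504.2, -270.1, 8.8]
orientation: [-0.008, 1.0, 0.0, -0.0]
force: [0.3, -1.3, -0.1]
gripper_width: 0.179
grip_force: 15.0
t: 9.02
tcp_pos: [504.2, -270.1, 7.7]
orientation: [-0.008, 1.0, 0.0, -0.0]
force: [-0.2, 0.2, -0.1]
gripper_width: 0.174
grip_force: 15.0
```

```bash

python3 -m jog '[[[0,0,-0.01,0,0,0],[0,0,-0.01,0,0,0],[0,0,-0.01,0,0,0],[0,0,-0.01,0,0,0]]]'

```

```text
t: 9.35
tcp_pos: [504.3, -270.1, 6.8]
orientation: [-0.008, 1.0, -0.0, 0.0]
force: [-0.1, 0.4, 0.4]
gripper_width: 0.174
grip_force: 15.0
```

```bash

python3 -m jog '[[[0,0,-0.004,0,0,0],[0,0,-0.004,0,0,0],[0,0,-0.004,0,0,0],[0,0,-0.004,0,0,0]]]' -0.5
python3 -m jog '[[[0,0,0.05,0,0,0],[0,0,0.15,0,0,0],[0,0,0.35,0,0,0],[0,0,0.7,0,0,0],[0,0,0.7,0,0,0],[0,0,0.7,0,0,0]]]'
python3 - <<'E'
from h import *
cv2.imwrite("pics/w4.png",get_image("wrist"))
E
```

```text
t: 9.68
tcp_pos: [504.3, -269.8, 6.5]
orientation: [-0.009, 1.0, 0.0, 0.0]
force: [-0.3, 2.0, 1.7]
gripper_width: 0.227
grip_force: 14.0
t: 10.18
tcp_pos: [505.9, -271.3, 80.7]
orientation: [-0.008, 1.0, -0.002, 0.003]
force: [1.0, 0.2, -0.5]
gripper_width: 0.246
grip_force: 0.0
```

View pics/w4.png

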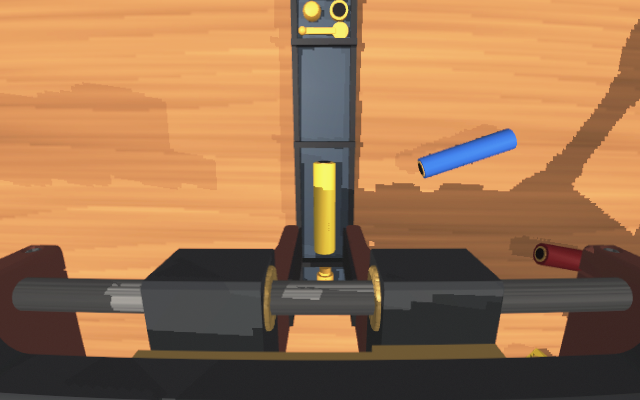

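Yellow body placed: in the bay at rows 162–254, clear of both walls and centred. Next is the yellow cap.

```bash

python3 -m jog '[[[-0.09,0.4,0,0,0,0.05],[-0.18,0.86,0,0,0,0.1],[-0.18,0.86,0,0,0,0.14],[-0.18,0.86,0,0,0,0.14]]]' 0.1 >/dev/null
python3 -m jog '[[[-0.09,0.4,0,0,0,0.05],[-0.18,0.86,0,0,0,0.1],[-0.18,0.86,0,0,0,0.138],[-0.18,0.86,0,0,0,0.138]]]' >/dev/null
python3 -m jog '[[[-0.09,0.4,0,0,0,0],[-0.18,0.86,0,0,0,0],[-0.18,0.86,0,0,0,0],[-0.18,0.86,0,0,0,0]]]' >/dev/null
python3 -m jog '[[[-0.09,0.4,0,0,0,0],[-0.18,0.7,0,0,0,0],[-0.18,0.86,0,0,0,0],[-0.18,0.86,0,0,0,0],[-0.18,0.86,0,0,0,0]]]'
cat > near.py <<'E'
# measure a barrel from the wrist camera near hover: argv colour, x, y guess
from h import *
import sys
np.set_printoptions(precision=1,suppress=True)
col,x,y=sys.argv[1],float(sys.argv[2]),float(sys.argv[3])
c=cam("wrist");im=get_image("wrist");s=[state()for _ in range(3)]
if len(sys.argv)>4: cv2.imwrite(sys.argv[4],im)
for a,p in blobs(im,col,100):
    m,th,cc,sz=axis(c,p,12)
    if np.hypot(*(m-(x,y)))<45: print(a,p.mean(0),m,"th %.2f"%th,cc,sz)
R=cam("wrist")[2][:3,:3];q=s[0]["orientation"]
print("tcp",np.mean([k["tcp_pos"] for k in s],0),"ang %.2f"%np.arctan2(q[1]**2-q[0]**2,2*q[0]*q[1]),s[0]["joint_pos"][5])
E
python3 near.py yellow 432 73
```

```text
t: 11.65
tcp_pos: [433.0, 72.5, 76.3]
orientation: [-0.294, 0.956, -0.001, -0.0]
force: [1.2, -0.6, 0.2]
gripper_width: 0.547
grip_force: 0.0
1355 [323.1 210.2] [432.5  72.3] th -2.54 [433.1  72.6] [16.18110466003418, 47.6646728515625]
tcp [432.9  72.2  76.3] ang 2.17 -2.0788569642349373
```

```bash

python3 -m jog '[[[0,0,-0.35,0,0,0],[0,0,-0.6,0,0,0],[0,0,-0.7,0,0,0],[0,0,-0.7,0,0,0],[0,0,-0.7,0,0,0],[0,0,-0.7,0,0,0]]]'
python3 -m jog '[[[0,0,0,0,0,0],[0,0,0,0,0,0],[0,0,0,0,0,0],[0,0,0,0,0,0],[0,0,0,0,0,0],[0,0,0,0,0,0],[0,0,0,0,0,0]]]' -1 15

```

```text
t: 12.2
tcp_pos: [433.5, 73.4, 8.1]
orientation: [-0.295, 0.956, -0.0, 0.001]
force: [-0.3, -0.9, 1.2]
gripper_width: 0.55
grip_force: 0.0
t: 12.78
tcp_pos: [432.4, 74.0, 6.7]
orientation: [-0.295, 0.955, -0.0, 0.0]
force: [-0.4, 0.5, 2.6]
gripper_width: 0.197
grip_force: 15.0
```

```bash

python3 -m jog '[[[0,0,0,0,0,0],[0,0,0,0,0,0],[0,0,-0.02,0,0,0],[0,0,-0.025,0,0,0],[0,0,-0.025,0,0,0],[0,0,-0.025,0,0,0]]]' -0.3
python3 -m jog '[[[0,0,0,0,0,0],[0,0,0,0,0,0],[0,0,0,0,0,0],[0,0,0,0,0,0],[0,0,0,0,0,0]]]' -1 15
python3 -m jog '[[[0,0,0.2,0,0,0],[0,0,0.5,0,0,0],[0,0,0.8,0,0,0],[0,0,0.8,0,0,0],[0,0,0.8,0,0,0]]]'

```

```text
t: 13.28
tcp_pos: [432.1, 73.9, 3.7]
orientation: [-0.295, 0.955, 0.0, -0.0]
force: [0.5, -0.8, 0.6]
gripper_width: 0.349
grip_force: 0.0
t: 13.7
tcp_pos: [432.3, 73.9, 3.9]
orientation: [-0.295, 0.955, -0.0, -0.0]
force: [0.3, 0.3, -0.5]
gripper_width: 0.194
grip_force: 15.0
t: 14.12
tcp_pos: [433.6, 74.1, 86.1]
orientation: [-0.295, 0.955, -0.0, 0.002]
force: [0.6, -0.2, -0.6]
gripper_width: 0.195
grip_force: 15.0
```

```bash

python3 -m jog '[[[-0.01,-0.4,0,0,0,-0.05],[-0.02,-0.86,0,0,0,-0.1],[-0.02,-0.86,0,0,0,-0.14],[-0.02,-0.86,0,0,0,-0.14]]]' >/dev/null
python3 -m jog '[[[-0.01,-0.4,0,0,0,-0.05],[-0.02,-0.86,0,0,0,-0.1],[-0.02,-0.86,0,0,0,-0.138],[-0.02,-0.86,0,0,0,-0.138]]]' >/dev/null
python3 -m jog '[[[-0.01,-0.4,0,0,0,0],[-0.02,-0.86,0,0,0,0],[-0.02,-0.86,0,0,0,0],[-0.02,-0.86,0,0,0,0]]]' >/dev/null
python3 -m jog '[[[-0.01,-0.4,0,0,0,0],[-0.02,-0.7,0,0,0,0],[-0.02,-0.86,0,0,0,0],[-0.02,-0.86,0,0,0,0],[-0.02,-0.86,0,0,0,0]]]'
python3 near.py yellow 425 -270 pics/w5.png
```

```text
t: 15.53
tcp_pos: [424.8, -268.1, 83.3]
orientation: [-0.01, 1.0, 0.001, -0.0]
force: [-0.1, 0.2, -0.3]
gripper_width: 0.197
grip_force: 15.0
2434 [322.  242.5] [ 452.4 -267.4] th -3.12 [ 451.9 -267.4] [26.811492919921875, 64.03691101074219]
tcp [ 424.8 -267.8   83.5] ang 1.59 -2.2218028802044367
```

View pics/w5.png

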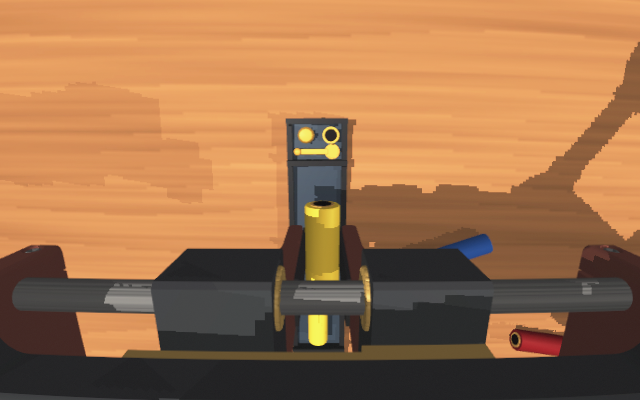

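The tray mid is at col 318 and the cap at 322, so I'll shift 2 mm in −y and lower.

```bash

python3 -m jog '[[[0,-0.02,-0.3,0,0,0],[0,-0.02,-0.55,0,0,0],[0,-0.02,-0.65,0,0,0],[0,-0.02,-0.68,0,0,0],[0,-0.02,-0.70,0,0,0],[0,-0.02,-0.72,0,0,0],[0,-0.02,-0.74,0,0,0],[0,-0.02,-0.74,0,0,0],[0,-0.02,-0.74,0,0,0]]]'

```

```text
t: 16.33
tcp_pos: [424.7, -272.4, 10.8]
orientation: [-0.008, 1.0, -0.0, 0.001]
force: [0.6, 0.3, 0.0]
gripper_width: 0.199
grip_force: 15.0
```

```bash

python3 -m jog '[[[0,0.02,-0.01,0,0,0],[0,0.02,-0.01,0,0,0],[0,0.02,-0.01,0,0,0],[0,0.02,-0.01,0,0,0]]]'
python3 -m jog '[[[0,0,0,0,0,0],[0,0,0,0,0,0],[0,0,0,0,0,0],[0,0,0,0,0,0]]]' -0.45
python3 -m jog '[[[0,0,0.05,0,0,0],[0,0,0.15,0,0,0],[0,0,0.35,0,0,0],[0,0,0.7,0,0,0],[0,0,0.7,0,0,0],[0,0,0.7,0,0,0]]]'
python3 near.py yellow 425 -270 pics/w6.png
```

```text
t: 16.67
tcp_pos: [424.3, -270.1, 9.0]
orientation: [-0.008, 1.0, -0.0, 0.0]
force: [-0.8, -0.6, 0.1]
gripper_width: 0.197
grip_force: 15.0
t: 17.0
tcp_pos: [424.5, -270.4, 9.3]
orientation: [-0.008, 1.0, -0.0, 0.0]
force: [-0.8, -0.8, 1.3]
gripper_width: 0.273
grip_force: 0.9
t: 17.5
tcp_pos: [425.7, -270.9, 82.4]
orientation: [-0.009, 1.0, -0.002, 0.002]
force: [0.4, 0.0, -0.3]
gripper_width: 0.278
grip_force: 0.0
1389 [323.7 207.6] [ 425.5 -269.9] th -3.11 [ 425.9 -270.1] [17.19466209411621, 48.79942321777344]
tcp [ 424.8 -270.3   80.4] ang 1.59 -2.222284331880846
```

View pics/w6.png

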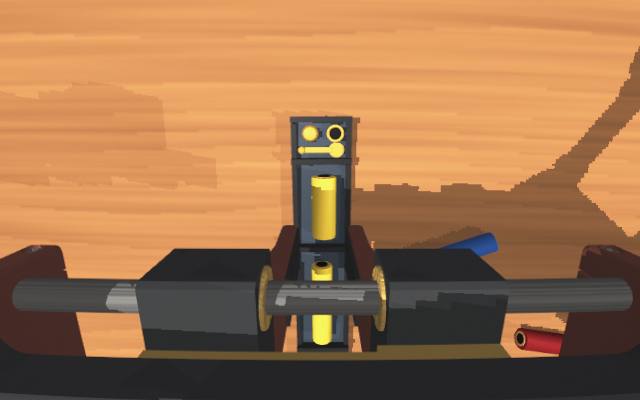

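The cap sits mid-bay at rows 176–240. Next is the burgundy cap.

```bash

python3 -m jog '[[[0.1,0.2,0,0,0,-0.055],[0.2,0.4,0,0,0,-0.11],[0.3,0.6,0,0,0,-0.165],[0.4,0.8,0,0,0,-0.22],[0.5,0.9,0,0,0,-0.275],[0.6,0.98,0,0,0,-0.33],[0.6,0.98,0,0,0,-0.385],[0.6,0.98,0,0,0,-0.418],[0.6,0.98,0,0,0,-0.418]]]' 0.1 >/dev/null
python3 -m jog '[[[0.1,0.2,0,0,0,-0.055],[0.2,0.4,0,0,0,-0.11],[0.3,0.6,0,0,0,-0.165],[0.4,0.8,0,0,0,-0.22],[0.5,0.9,0,0,0,-0.275],[0.6,0.98,0,0,0,-0.33],[0.6,0.98,0,0,0,-0.385],[0.6,0.98,0,0,0,-0.418],[0.6,0.98,0,0,0,-0.418],[0.6,0.98,0,0,0,-0.418]]]'
python3 near.py red 545 -73
```

```text
t: 19.13
tcp_pos: [543.8, -74.1, 78.1]
orientation: [0.761, 0.649, -0.0, -0.001]
force: [-0.7, -0.3, 0.1]
gripper_width: 0.549
grip_force: 0.0
1273 [322.3 210.2] [545.1 -73.4] th 1.42 [545.  -74.4] [16.66162872314453, 47.41751480102539]
tcp [543.8 -74.2  78.3] ang -0.16 -0.037713665097219205
```

```bash

python3 -m jog '[[[0.01,0,-0.35,0,0,0],[0.01,0,-0.6,0,0,0],[0.01,0,-0.7,0,0,0],[0.01,0,-0.735,0,0,0],[0.01,0,-0.735,0,0,0],[0.01,0,-0.735,0,0,0],[0.01,0,-0.735,0,0,0]]]'

```

```text
t: 19.77
tcp_pos: [546.5, -74.4, 7.5]
orientation: [0.762, 0.647, 0.001, 0.001]
force: [-0.5, -0.2, 0.7]
gripper_width: 0.549
grip_force: 0.0
```

```bash

python3 -m jog '[[[0,0,-0.02,0,0,0],[0,0,-0.02,0,0,0],[0,0,-0.02,0,0,0],[0,0,-0.02,0,0,0],[0,0,-0.02,0,0,0],[0,0,-0.02,0,0,0],[0,0,-0.02,0,0,0]]]' -1 15

```

```text
t: 20.35
tcp_pos: [545.3, -74.1, 3.6]
orientation: [0.762, 0.647, 0.0, 0.0]
force: [0.2, -0.3, 1.5]
gripper_width: 0.198
grip_force: 15.0
```

```bash

python3 -m jog '[[[0,0,0.2,0,0,0],[0,0,0.5,0,0,0],[0,0,0.8,0,0,0],[0,0,0.8,0,0,0],[0,0,0.8,0,0,0]]]' >/dev/null
python3 -m jog '[[[-0.04,0.4,0,0,0,0.05],[-0.08,0.775,0,0,0,0.09],[-0.08,0.775,0,0,0,0.09]]]' >/dev/null
python3 -m jog '[[[-0.04,0.4,0,0,0,0],[-0.08,0.775,0,0,0,0],[-0.08,0.775,0,0,0,0]]]' >/dev/null
python3 -m jog '[[[-0.04,0.4,0,0,0,0],[-0.08,0.775,0,0,0,0],[-0.08,0.775,0,0,0,0]]]' >/dev/null
python3 -m jog '[[[-0.04,0.4,0,0,0,0],[-0.08,0.65,0,0,0,0],[-0.08,0.775,0,0,0,0],[-0.08,0.775,0,0,0,0],[-0.08,0.775,0,0,0,0]]]'
python3 near.py dark 511 286 pics/w7.png
python3 - <<'E'
from h import *
K,k1,V=cam("wrist")
P=[[511.7,286-d,13] for d in(-74,-16,16,84,116)]+[[513,236,5]]
print(cv2.projectPoints(np.array(P,float),cv2.Rodrigues(V[:3,:3])[0],V[:3,3],K,np.array([k1,0,0,0,0.]))[0].round()[:,0])
E
```

```text
t: 21.93
tcp_pos: [513.2, 235.0, 82.5]
orientation: [0.698, 0.716, -0.001, 0.0]
force: [-0.6, 0.2, -0.6]
gripper_width: 0.203
grip_force: 15.0
4996 [323.4  92.8] [513.1 317.1] th 1.68 [510.7 312.3] [43.11707305908203, 129.2817840576172]
tcp [513.4 234.5  82.7] ang 0.02 0.34392934330404934
[[323.  27.]
 [320. 117.]
 [319. 162.]
 [317. 251.]
 [317. 288.]
 [320. 205.]]
```

View pics/w7.png

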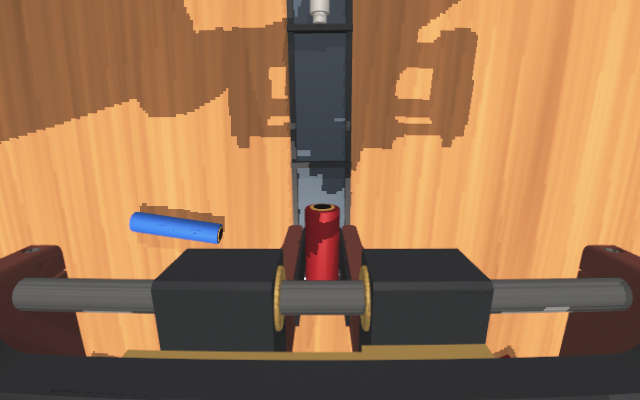

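Chrome tray: the divider is at row 163 and the nib wall at row 27, both as predicted. The tray mid is at col 321.5, so only a 1 mm correction is needed. Lowering.

```bash

python3 -m jog '[[[0.01,0.01,-0.3,0,0,0],[0.01,0.01,-0.55,0,0,0],[0.01,0.01,-0.65,0,0,0],[0.01,0.01,-0.68,0,0,0],[0.01,0.01,-0.70,0,0,0],[0.01,0.01,-0.71,0,0,0],[0.01,0.01,-0.72,0,0,0],[0.01,0.01,-0.72,0,0,0],[0.01,0.01,-0.72,0,0,0]]]'
python3 -m jog '[[[0,0,-0.01,0,0,0],[0,0,-0.01,0,0,0],[0,0,-0.01,0,0,0],[0,0,-0.01,0,0,0]]]'

```

```text
t: 22.73
tcp_pos: [514.8, 237.2, 12.5]
orientation: [0.698, 0.716, 0.001, 0.0]
force: [0.4, 0.1, -0.4]
gripper_width: 0.199
grip_force: 15.0
t: 23.07
tcp_pos: [514.2, 237.0, 10.5]
orientation: [0.698, 0.716, 0.0, -0.0]
force: [0.1, 0.2, -0.2]
gripper_width: 0.202
grip_force: 15.0
```

```bash

python3 -m jog '[[[0,0,-0.015,0,0,0],[0,0,-0.015,0,0,0],[0,0,-0.015,0,0,0],[0,0,-0.015,0,0,0]]]'
python3 -m jog '[[[0,0,0,0,0,0],[0,0,0,0,0,0],[0,0,0,0,0,0],[0,0,0,0,0,0]]]' -0.45
python3 -m jog '[[[0,0,0.05,0,0,0],[0,0,0.15,0,0,0],[0,0,0.35,0,0,0],[0,0,0.7,0,0,0],[0,0,0.7,0,0,0],[0,0,0.7,0,0,0]]]'
python3 near.py red 514 237
```

```text
t: 23.4
tcp_pos: [514.3, 236.9, 8.9]
orientation: [0.698, 0.716, -0.0, -0.0]
force: [-0.6, 0.4, 0.1]
gripper_width: 0.195
grip_force: 15.0
t: 23.73
tcp_pos: [512.9, 236.9, 9.0]
orientation: [0.698, 0.716, -0.001, -0.001]
force: [-6.8, -0.0, 3.9]
gripper_width: 0.276
grip_force: 3.0
t: 24.23
tcp_pos: [516.4, 237.6, 83.1]
orientation: [0.698, 0.716, 0.003, 0.002]
force: [0.8, 0.1, 0.1]
gripper_width: 0.272
grip_force: 0.0
1189 [318.4 213.8] [515.4 234.2] th 1.59 [515.3 234.9] [17.117938995361328, 49.320343017578125]
tcp [515.3 237.2  80.8] ang 0.03 0.34631067923971615
```

```bash

python3 -m jog '[[[0.05,-0.2,0,0,0,0.055],[0.1,-0.4,0,0,0,0.11],[0.15,-0.6,0,0,0,0.165],[0.18,-0.845,0,0,0,0.22],[0.18,-0.845,0,0,0,0.2725],[0.18,-0.845,0,0,0,0.2725]]]' 0.1 >/dev/null
python3 -m jog '[[[0.05,-0.2,0,0,0,0.055],[0.1,-0.4,0,0,0,0.11],[0.15,-0.6,0,0,0,0.165],[0.18,-0.845,0,0,0,0.22],[0.18,-0.845,0,0,0,0.2725],[0.18,-0.845,0,0,0,0.2725],[0.18,-0.845,0,0,0,0.2725]]]'
python3 near.py red 552 68
```

```text
t: 25.37
tcp_pos: [549.9, 68.4, 78.2]
orientation: [0.203, 0.979, 0.0, -0.001]
force: [0.1, 0.7, -0.0]
gripper_width: 0.55
grip_force: 0.0
1770 [321.5 210.8] [550.7  68.1] th 2.74 [551.8  67.4] [14.423298835754395, 68.15055084228516]
tcp [550.   68.7  78.4] ang 1.16 -1.099662915165087
```

```bash

python3 -m jog '[[[0.01,-0.01,-0.35,0,0,0],[0.01,-0.01,-0.6,0,0,0],[0.01,-0.01,-0.7,0,0,0],[0.01,-0.01,-0.74,0,0,0],[0.01,-0.01,-0.74,0,0,0],[0.01,-0.01,-0.74,0,0,0],[0.01,-0.01,-0.74,0,0,0]]]'
python3 -m jog '[[[0,0,-0.01,0,0,0],[0,0,-0.015,0,0,0],[0,0,-0.015,0,0,0],[0,0,-0.015,0,0,0],[0,0,-0.015,0,0,0],[0,0,-0.015,0,0,0],[0,0,-0.015,0,0,0]]]' -1 15

```

```text
t: 26.0
tcp_pos: [552.5, 67.2, 7.0]
orientation: [0.201, 0.98, 0.0, 0.001]
force: [-0.1, 0.0, -0.2]
gripper_width: 0.555
grip_force: 0.0
t: 26.58
tcp_pos: [551.3, 66.9, 3.5]
orientation: [0.201, 0.98, 0.0, 0.0]
force: [0.1, 0.4, 0.1]
gripper_width: 0.171
grip_force: 15.0
```

```bash

python3 -m jog '[[[0,0,0.2,0,0,0],[0,0,0.5,0,0,0],[0,0,0.8,0,0,0],[0,0,0.8,0,0,0],[0,0,0.8,0,0,0]]]' >/dev/null
python3 -m jog '[[[-0.06,0.3,0,0,0,-0.05],[-0.1,0.6,0,0,0,-0.1],[-0.13,0.83,0,0,0,-0.15],[-0.13,0.83,0,0,0,-0.182]]]' >/dev/null
python3 -m jog '[[[-0.06,0.3,0,0,0,-0.05],[-0.1,0.6,0,0,0,-0.1],[-0.13,0.83,0,0,0,-0.15],[-0.13,0.83,0,0,0,-0.182]]]' >/dev/null
python3 -m jog '[[[-0.06,0.3,0,0,0,-0.05],[-0.1,0.6,0,0,0,-0.1],[-0.13,0.75,0,0,0,-0.15],[-0.13,0.83,0,0,0,-0.182],[-0.13,0.83,0,0,0,-0.182],[-0.13,0.83,0,0,0,-0.182]]]'
python3 near.py dark 511 286 pics/w8.png

```

```text
t: 28.17
tcp_pos: [511.5, 315.7, 81.6]
orientation: [0.698, 0.716, -0.001, -0.0]
force: [-0.6, -0.3, -0.8]
gripper_width: 0.177
grip_force: 15.0
364 [340.9 260.3] [528.2 275.3] th 1.69 [529.2 280.3] [9.476953506469727, 43.29540252685547]
342 [302.6 259.6] [498.4 275.1] th 1.49 [499.3 279.2] [7.249151706695557, 44.0899772644043]
tcp [511.8 315.2  82. ] ang 0.03 0.47010745494592365
```

View pics/w8.png

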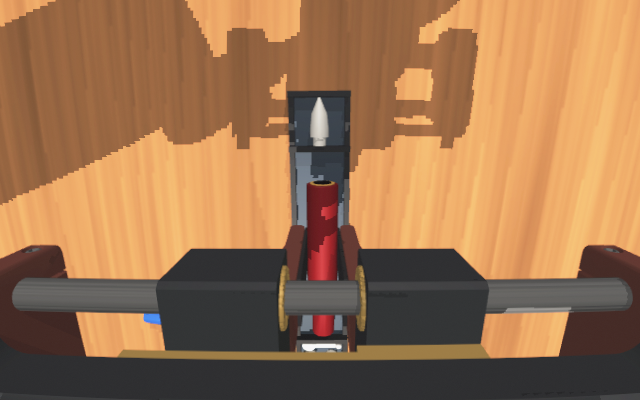

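The tray mid is at col 319.5 and the barrel at 322, with the nib wall well ahead at row 149. I'll lower with a small −x shift.

```bash

python3 -m jog '[[[-0.01,0.01,-0.3,0,0,0],[-0.01,0.01,-0.55,0,0,0],[-0.01,0.01,-0.65,0,0,0],[-0.01,0.01,-0.68,0,0,0],[-0.01,0.01,-0.70,0,0,0],[-0.01,0.01,-0.72,0,0,0],[-0.01,0.01,-0.73,0,0,0],[-0.01,0.01,-0.73,0,0,0],[-0.01,0.01,-0.73,0,0,0]]]'
python3 -m jog '[[[-0.01,0,-0.01,0,0,0],[-0.01,0,-0.01,0,0,0],[-0.01,0,-0.01,0,0,0],[-0.01,0,-0.01,0,0,0]]]'

```

```text
t: 28.97
tcp_pos: [511.8, 317.2, 11.6]
orientation: [0.699, 0.715, 0.001, 0.0]
force: [-0.7, -0.5, -0.7]
gripper_width: 0.184
grip_force: 15.0
t: 29.3
tcp_pos: [510.3, 317.0, 9.5]
orientation: [0.699, 0.715, 0.0, 0.0]
force: [0.6, -0.6, -1.2]
gripper_width: 0.175
grip_force: 15.0
```

```bash

python3 -m jog '[[[0.01,0,-0.005,0,0,0],[0.01,0,-0.005,0,0,0],[0.01,0,-0.005,0,0,0]]]'
python3 -m jog '[[[0,0,0,0,0,0],[0,0,0,0,0,0],[0,0,0,0,0,0],[0,0,0,0,0,0]]]' -0.48
python3 -m jog '[[[0,0,0.05,0,0,0],[0,0,0.15,0,0,0],[0,0,0.35,0,0,0],[0,0,0.7,0,0,0],[0,0,0.7,0,0,0],[0,0,0.7,0,0,0]]]'
python3 near.py red 511 316 pics/w9.png
python3 -m jog '[[[-0.3,0.2,0.4,0,0,0],[-0.6,0.5,0.7,0,0,0],[-0.9,0.7,0.9,0,0,0],[-0.9,0.7,0.9,0,0,0],[-0.9,0.7,0.9,0,0,0]]]' >/dev/null
python3 -m jog '[[[-0.3,0.2,0.2,0,0,0],[-0.6,0.5,0.3,0,0,0],[-0.9,0.7,0.4,0,0,0],[-0.9,0.7,0.4,0,0,0],[-0.9,0.7,0.4,0,0,0],[-0.9,0.7,0.4,0,0,0]]]'
python3 - <<'E'
from h import *
np.set_printoptions(precision=1,suppress=True)
t=get_image("top");c=cam("top");cv2.imwrite("pics/top1.png",t)
for col in("yellow","red"):
    for a,p in blobs(t,col,60): m,th,cc,sz=axis(c,p,12);print(col,a,p.mean(0),m,"%.2f"%th,sz)
E
```

```text
t: 29.55
tcp_pos: [511.3, 316.9, 8.8]
orientation: [0.699, 0.715, -0.0, -0.0]
force: [0.7, -0.6, -1.1]
gripper_width: 0.177
grip_force: 15.0
t: 29.88
tcp_pos: [510.6, 316.9, 8.9]
orientation: [0.699, 0.715, -0.001, -0.0]
force: [-4.8, -0.3, 3.0]
gripper_width: 0.258
grip_force: 2.2
t: 30.38
tcp_pos: [513.5, 317.9, 83.4]
orientation: [0.699, 0.715, 0.004, 0.001]
force: [0.6, 0.3, -0.2]
gripper_width: 0.257
grip_force: 0.0
1365 [318.5 209. ] [512.5 318.1] th 1.60 [512.3 316.1] [14.715543746948242, 69.50494384765625]
tcp [512.4 317.3  81. ] ang 0.02 0.47513183337564446
t: 31.35
tcp_pos: [331.8, 456.1, 207.1]
orientation: [0.699, 0.715, -0.001, 0.001]
force: [-0.7, -0.2, -0.5]
gripper_width: 0.262
grip_force: 0.0
yellow 358 [361.  138.7] [668.3 -52.7] 0.93 [22.37736701965332, 72.79158020019531]
yellow 201 [468.1 217.2] [ 507.3 -271. ] -3.12 [13.183717727661133, 67.21707153320312]
yellow 145 [469.4 257.3] [ 426.7 -271.5] -3.12 [14.024438858032227, 44.10091018676758]
yellow 65 [ 25.3 341.2] [238.1 622.6] 0.84 [9.681455612182617, 56.88151931762695]
red 323 [300.3 139.7] [664.5  74.5] -2.59 [20.821441650390625, 72.51634216308594]
red 233 [178.7 209. ] [513.5 322.5] 1.59 [14.574272155761719, 69.91728973388672]
red 180 [218.  208.5] [516.2 240.3] 1.59 [14.535959243774414, 47.895694732666016]
red 87 [ 32.3 299.6] [321.  616.9] 1.76 [12.407344818115234, 54.5006103515625]
red 74 [  9.4 258. ] [404. 677.] 1.41 [18.66327667236328, 36.656803131103516]
```

View pics/top1.png

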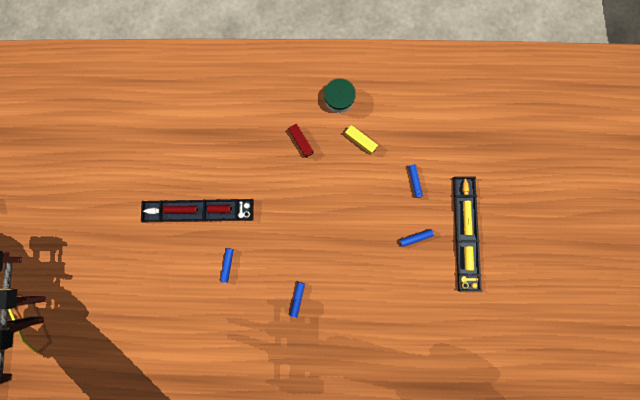

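All four barrels lie in their proper trays, and the blanks and tin haven't moved. The chrome pair look slightly towards the nib, so I'll check the margins enlarged.

```bash
python3 - <<'E'
import cv2,numpy as np
a=cv2.imread("pics/top1.png")[195:225,135:260];a=cv2.resize(a,None,fx=6,fy=6,interpolation=cv2.INTER_NEAREST)
b=cv2.imread("pics/w9.png")[60:270,230:410];b=cv2.resize(b,None,fx=2,fy=2)
c=cv2.imread("pics/top1.png")[170:296,445:490];c=cv2.resize(c,None,fx=3.3,fy=3.3,interpolation=cv2.INTER_NEAREST)
o=np.zeros((600,750,3),np.uint8);o[:180]=a;o[180:180+420,:360]=b;o[180:180+c.shape[0],400:400+c.shape[1]]=c[:420]
cv2.imwrite("pics/chk.png",o)
E
```

```text
(no output)
```

View pics/chk.png

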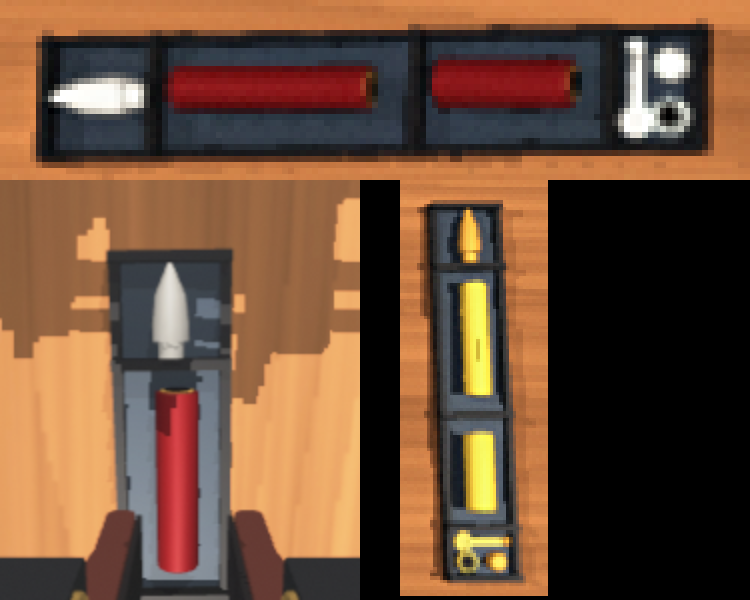

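The enlarged check shows each barrel flat in its bay with clear gaps at both ends. The apparent outward shift of the chrome pair is parallax, because the wrist view shows the body with gaps on both sides. Handing in.

```bash
python3 -c "
from rig import *
print(job_done())"
```

```text
the job is handed in; nothing more can be done
None
```

I laid all four barrels in their matching bays (yellow with gold, burgundy with chrome) without touching the blanks or tin, and handed the job in at about 31 s; no verdict came back.

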